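# Seat the tier-lock lever on its D-shaft and snap its arm into the clip

### The job

The lock lever of the aluminium rack has been left perched on top of its keyed shaft. Without taking it off the shaft, swing it round until the knob drops onto the D-shaped part, then press it fully home so that the arm snaps past the sprung jaw and lies in the bottom of the fork clip with the jaw closed over it. Leave the jar, kidney dish, thermometer and spatula where they are.

Things in the scene. Friction and masses are not known exactly. Their poses are not given: they have to be found in the camera images.
- rack: Fixed two-tier rack of bare aluminium. Origin on the vertical axis of the keyed shaft, at table height; z up; x points level from the shaft to the fork clip. Lower tier: tray 40 mm above the table, x -150 to 165 mm, y -420 to 140 mm, rim 6 mm high
- upper_tier (a point): Middle of the top of the rack's upper tier, 170 mm above the table, a tray 315 x 210 mm over rack y -420 to -210 mm. A white box-shaped cover dispenser fixed on it reaches 255 mm above the table
- shaft_base (a point): Foot of the upright steel keyed shaft on the lower tier, on its axis. A D-shaped block 60 mm across and 36 mm tall (flat side facing rack +x, 10 mm from the axis) carries a round pin 18 mm in diameter and 60 mm long
- clip_seat (a point): Where the arm's centre line lies when seated in the fork clip: rack x 86, y 0, z 96 mm. The clip is a dark steel bracket, x 79 to 93 mm, y -18 to 17 mm, its highest points 120 mm above the table. Slot open to the top, 16 mm wide, floor at 89 mm; fixed tine on the +y side, sprung jaw with a sloped nose on the -y side. Pushing the arm past the jaw takes about 5 to 20 N
- bar_mid (a point): Point on the lock lever's arm centre line, 55 mm from the knob axis; x axis outward along the arm, z up. Arm: one straight steel bar 12 mm thick. At the start it is 132 mm above the table and turned 34 to 180 degrees either way from the seat. A light sideways push turns it. Fully home this point is at rack x 55, y 0, z 96 mm. Best pressed here, between knob and clip; pressed on the knob alone it may bind
- knob_top (a point): Centre of the knob's flat top. Loose lever, 0.35 kg: black stepped knob 104 mm tall (foot 76 mm across up to 44 mm high, body 44 mm across above), arm 48 mm below the top. Blind bore 0.7 mm loose on the pin (it can lean 3 degrees); D socket in the foot. It drops only with the arm within about 4 degrees of rack +x: 10 to 20 mm by its weight, until the arm rests on the jaw; home, the top is at 144 mm
- bar_tip (a point): Centre of the ball at the end of the lever's arm, 130 mm from the knob axis. Fully home it is at rack x = 130, y = 0, z = 96 mm
- jaw (a joint): Angle of the clip's steel sprung jaw: 0 closed, positive when pushed outwards (towards the rack's -y), about 0.2 rad while the arm passes; it springs back by itself
- jar_mid (a point): Centre of a bystander: glass pill jar, 52 mm in diameter, 85 mm tall, upright on the lower tier
- dish_mid (a point): Centre of a bystander: stainless kidney dish about 205 x 110 x 34 mm on the table beside the rack
- thermo_mid (a point): Centre of a bystander: white ear thermometer 150 x 34 x 32 mm lying on the upper tier
- spatula_mid (a point): Centre of a bystander: bamboo tongue spatula 168 x 18 x 4 mm lying on the upper tier
Not all that is in view belongs to the job. Of the things that look like the part that bears bar_mid, the largest one is meant.

How it is judged:
By the outcome, as a careful person would: the job done as asked, in the order asked, and still so for the second after the job is handed in, with the robot touching nothing.
It also fails if it takes over 58 s, if anything falls off the work surface, if the arm or the gripper's body presses on something with over 40 N, if the wrist force passes 120 N, or if a joint passes its speed limit or range.

### The arm

A 6-joint arm with a two-finger parallel gripper is mounted at the origin on the work surface. World frame = base frame: x ahead of the robot, y to its left, z up, the work surface at z = 0. Lengths are in m, angles in rad, forces in N, time in s.
With the tool pointing down it reaches from about 0.275 to 0.725 m from the base axis. Payload 5.6 kg.
Tool frame: the origin (TCP) lies midway between the tips of the shut fingers; the grasp point (between the pads) lies 19 mm behind it; z points along the fingers, y is the direction in which the jaws open and shut (so a half turn about z gives the same grasp; the last joint's range is limited). The gripper opens to 85 mm and grips with 20 to 120 N. Pads are 22 mm wide; open, the fingers measure 114 mm over their backs; the gripper's body (76 mm by 85 mm) begins 54 mm behind the grasp point. The pads swing forward as they close: fully open they stand 13 mm farther back than shut.
Start: joints at [1.502, 0.255, 0.108, 0, -1.424, -0.285], TCP at [0.191, 0.516, 0.231] pointing down, gripper open.
Joint ranges: [-2.95, 2.95], [-1.21, 1.97], [-1.09, 1.5], [-2.87, 1.71], [-2.94, -0.07], [-3.05, 3.05]. Speed limits (rad/s): [2.57, 2.57, 3.14, 3.14, 3.14, 3.14].

### API

Orientations are given as a unit quaternion [x, y, z, w].
In Python, from station import ctrl gives the robot as it stands. Calls block until the motion is done:
- ctrl.reach(position, orientation): joint-space move of the TCP to a pose.
- ctrl.movel(position, max_speed=0.15, rotation=None): straight line of the TCP; rotation=None keeps the orientation; max_speed is the mean speed in m/s.
- ctrl.move_j(angles): joint-space move.
- ctrl.release() and ctrl.clamp(f_grip=None): open the fingers fully, or close them until they stop; f_grip is the grip in N (None keeps the last).
- ctrl.hold(seconds).
- ctrl.solve_ik(position, orientation): joint angles nearest the present ones, or None.
- ctrl.capture(name): name is "side" or "top" or "wrist"; returns a dict with "image" (384x512x3 uint8, red, green, blue), "z_map" (384x512 float32, m along the optical axis (not along the pixel's ray), 0 where there is no reading), "mtx" (3x3 intrinsics, pixels), "world_from_camera" (4x4, takes a point from camera to world coordinates). Camera axes: x right, y down, z forward; pixel columns grow to the right and rows downward; lengths in m; the calibration is good to about 2 mm. A picture is of the moment at which its call begins.
A pose or a line that the arm cannot do raises ctrl.IKError and nothing moves.
- ctrl.finish_job(): hands the job in, once; it reports no verdict.
Readings, each from a call of its own:
- ctrl.current_clock(): time.
- ctrl.current_joint_pos(): joint angles.
- ctrl.current_dq(): joint speeds.
- ctrl.current_joint_efforts(): joint torques, N m.
- ctrl.current_position(): TCP position.
- ctrl.current_orientation(): TCP orientation.
- ctrl.current_force(): force on the tool from outside, world axes, zero at the start.
- ctrl.current_moment(): the same for the moment, N m.
- ctrl.current_gripper_width(): opening from 0.0 (shut) to 1.0 (fully open).
Only numpy, scipy, OpenCV 4.12 (cv2) and the standard library are available. Lean on these libraries where they do the work, as an engineer would, in place of code of your own. Each camera call takes 0.05 s, during which the arm holds its last target. There are 200 camera calls.

## Working session

There is one attempt and no reset: what is moved stays moved. The work goes in short steps, each a Python script; the robot and the scene stay as the last script left them, time stands still between calls to the robot, and variables do not carry over. Pictures are saved under pics/ and viewed, about 8 in all and at most 12, crops included, and the job is handed in when it is done.

```bash
mkdir -p pics; ls
cat > h.py <<'E'
import numpy as np, cv2
from station import ctrl
def shot(cam):
    d=ctrl.capture(cam); np.savez('pics/'+cam+'.npz',**d); return d
def cloud(d):
    z=d['z_map'];h,w=z.shape;u,v=np.meshgrid(np.arange(w),np.arange(h));K=d['mtx']
    p=np.stack([(u-K[0,2])*z/K[0,0],(v-K[1,2])*z/K[1,1],z,np.ones_like(z)],-1)
    P=(p@d['world_from_camera'].T)[...,:3]; P[z==0]=np.nan; return P
E
python3 - <<'E'
from h import *
a=shot('top');b=shot('side')
for n,d in(('top',a),('side',b)):
    cv2.imwrite(f'pics/{n}0.png',cv2.resize(d['image'][...,::-1],(800,600)))
    print(d['world_from_camera'].round(3).tolist(),d['mtx'].tolist())
print(ctrl.current_clock())
E
```

```text
pics
[[-0.022, -0.991, 0.132, 0.39], [-1.0, 0.022, -0.003, 0.034], [0.0, -0.132, -0.991, 1.4], [0.0, 0.0, 0.0, 1.0]] [[432.9020705334575, 0.0, 260.6264957186891], [0.0, 432.9020705334575, 188.32841754563984], [0.0, 0.0, 1.0]]
[[0.866, -0.372, 0.334, 0.187], [-0.5, -0.634, 0.59, -0.65], [-0.007, -0.678, -0.735, 0.968], [0.0, 0.0, 0.0, 1.0]] [[396.3816329176429, 0.0, 252.3838691581406], [0.0, 396.3816329176429, 195.95591547837415], [0.0, 0.0, 1.0]]
0.1
```

View pics/top0.png

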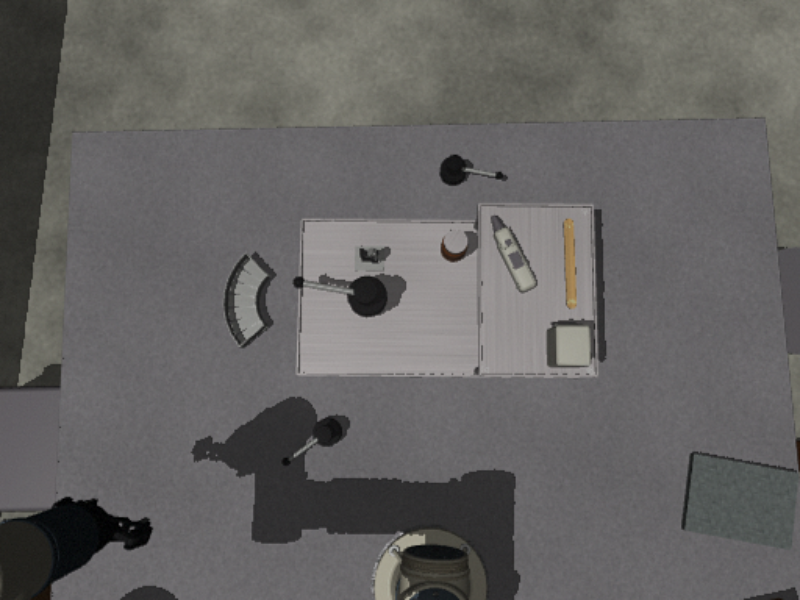

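View pics/side0.png

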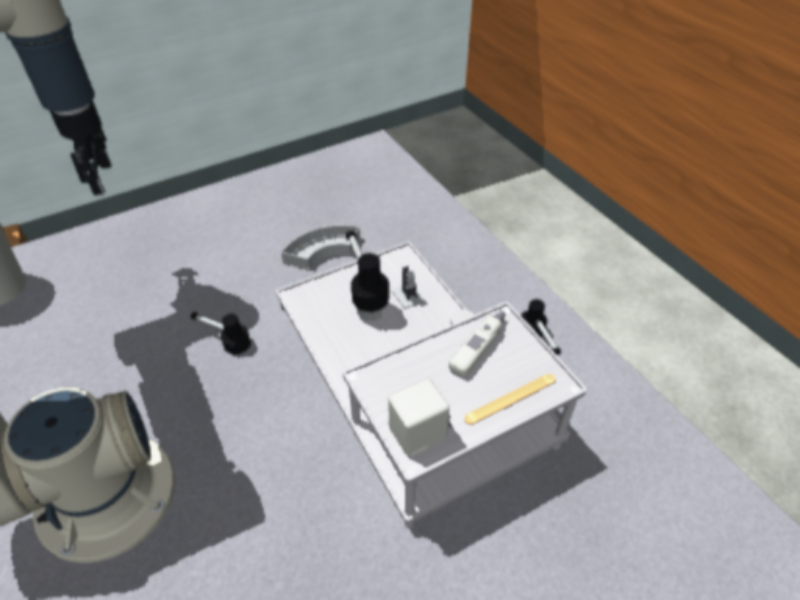

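Top view (800×600): three candidates for the lever are the large one at the rack (knob 368,296; arm out to 298,282), a small one at (328,432), and a small one at (454,170). I choose the one on the rack, because it is the largest and sits on the shaft next to the clip at (370,255). The rack's axes run roughly along the world axes, and the arm is turned about +80° from the seat.

Run:
```python
from h import *
for n in('top','side'):
    d=dict(np.load(f'pics/{n}.npz'));P=cloud(d);Z=P[...,2]
    up=(Z>.160)&(Z<.182)&(P[...,0]>.25)&(P[...,0]<.75)&(P[...,1]<.02)
    lo=(Z>.034)&(Z<.052)&(P[...,0]>.25)&(P[...,0]<.75)&(P[...,1]<.35)
    for nm,m in(('up',up),('lo',lo)):
        m=cv2.morphologyEx(m.astype(np.uint8),cv2.MORPH_OPEN,np.ones((3,3)))
        r=cv2.minAreaRect((P[m>0][:,:2]*1000).astype(np.float32)); print(n,nm,r,m.sum())
    dark=d['image'].max(-1)<70
    k=(Z>.172)&(Z<.19)&(P[...,1]>.02)&(P[...,1]<.2)&(P[...,0]>.3)&(P[...,0]<.6)
    c=P[k]; print('knob',len(c),c.mean(0).round(4),np.ptp(c,0).round(3), cv2.minEnclosingCircle((c[:,:2]*1000).astype(np.float32)))
    a=(Z>.115)&(Z<.15)&(P[...,1]>.02)&(P[...,1]<.3)&(P[...,0]>.3)&(P[...,0]<.65)
    a2=a&(np.hypot(P[...,0]-c[:,0].mean(),P[...,1]-c[:,1].mean())>.035)
    q=P[a2]; print('arm',len(q),q.mean(0).round(4),q.min(0).round(3),q.max(0).round(3))
    v=cv2.fitLine((q*1000).astype(np.float32),cv2.DIST_HUBER,0,.01,.01).ravel();print(v, np.degrees(np.arctan2(v[1],v[0])))
d=dict(np.load('pics/top.npz'))
cv2.imwrite('pics/crop1.png',cv2.resize(d['image'][130:240,170:310,::-1],None,fx=5,fy=5,interpolation=cv2.INTER_CUBIC))
P=cloud(d);Z=P[...,2]
k=(Z>.06)&(Z<.13)&(P[...,0]>.46)&(P[...,0]<.6)&(P[...,1]>.04)&(P[...,1]<.2)
for p in P[k][::2]:print(p.round(3).tolist(),end=' ')
```

```text
top up ((559.69189453125, -206.76205444335938), (216.08615112304688, 320.0138244628906), 87.84745788574219) 6939
top lo ((500.0540771484375, 71.66356658935547), (363.640869140625, 457.3974609375), 88.44955444335938) 10347
knob 186 [0.5607 0.1079 0.1803] [0.041 0.043 0.014] ((561.5006713867188, 107.53997802734375), 22.059019088745117)
arm 237 [0.5759 0.1693 0.1333] [0.524 0.071 0.115] [0.649 0.243 0.147]
[1.6335234e-01 9.8099887e-01 1.0467687e-01 5.7741364e+02 1.9172617e+02
 1.3836818e+02] 80.54605
side up ((562.2356567382812, -202.65203857421875), (216.53810119628906, 321.9272155761719), 88.18285369873047) 7878
side lo ((490.5091857910156, -25.334259033203125), (568.1103515625, 476.23406982421875), 88.50138854980469) 8142
knob 145 [0.5624 0.108  0.1794] [0.043 0.044 0.011] ((563.262451171875, 111.07106018066406), 22.70448875427246)
arm 119 [0.5749 0.1816 0.1327] [0.526 0.072 0.116] [0.647 0.246 0.146]
[3.4277111e-01 9.2566401e-01 1.6016904e-01 5.7726617e+02 2.0101471e+02
 1.3654852e+02] 69.68053
[0.597, 0.121, 0.119] [0.596, 0.115, 0.125] [0.597, 0.109, 0.118] [0.596, 0.103, 0.122] [
[... 2529 characters left out ...]
.127] [0.533, 0.107, 0.123] [0.533, 0.101, 0.123] [0.532, 0.095, 0.124] [0.533, 0.089, 0.121] [0.534, 0.083, 0.111] [0.53, 0.13, 0.124] [0.53, 0.124, 0.128] [0.53, 0.119, 0.119] [0.531, 0.113, 0.117] [0.53, 0.107, 0.118] [0.53, 0.101, 0.121] [0.529, 0.095, 0.125] [0.529, 0.089, 0.126] [0.533, 0.084, 0.093] [0.527, 0.125, 0.122] [0.527, 0.119, 0.125] [0.528, 0.113, 0.117] [0.527, 0.107, 0.119] [0.527, 0.101, 0.119] [0.527, 0.095, 0.118] [0.528, 0.09, 0.104] [0.528, 0.127, 0.084] [0.525, 0.119, 0.111] [0.524, 0.113, 0.121] [0.524, 0.107, 0.125] [0.524, 0.101, 0.116] [0.526, 0.096, 0.102] [0.528, 0.091, 0.078] [0.524, 0.118, 0.091] [0.524, 0.112, 0.095] [0.523, 0.105, 0.099] [0.525, 0.1, 0.082]
```

View pics/crop1.png

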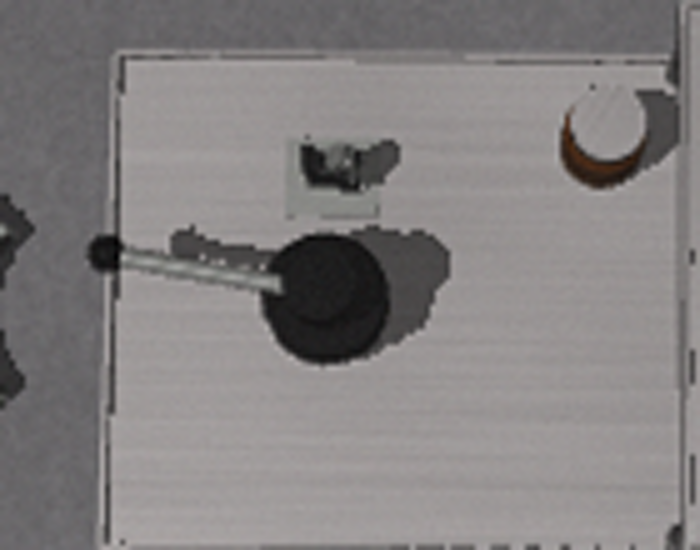

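The crop confirms it: a large stepped knob at crop (322,290) with its arm to a ball at (107,253), and the clip at (333,165). The rack fit and knob agree on an axis near (0.563, 0.1095) with yaw about −1.9°. Next I'll refine the clip position, check IK and approach.

```bash
cat >> h.py <<'E'
from scipy.spatial.transform import Rotation as Ro
AX=np.array([.563,.1095]); YAW=np.radians(-1.9)
def pose(th,r,s,z,flip=0):
    "th: rack angle deg; r along arm, s ccw-tangential offset; tool y along tangent"
    a=np.radians(th)+YAW; e=np.array([np.cos(a),np.sin(a)]);t=np.array([-e[1],e[0]])
    y=np.r_[t,0]*(-1 if flip else 1); zz=np.array([0,0,-1.]); x=np.cross(y,zz)
    q=Ro.from_matrix(np.stack([x,y,zz],1)).as_quat()
    return np.r_[AX+r*e+s*t,z],q
E
python3 - <<'E'
from h import *
for n in('top','side'):
    d=dict(np.load(f'pics/{n}.npz'));P=cloud(d)
    k=(P[...,2]>.085)&(P[...,2]<.13)&(P[...,0]>.615)&(P[...,0]<.68)&(P[...,1]>.06)&(P[...,1]<.15)
    q=P[k];print(n,len(q),q.mean(0).round(4),q.min(0).round(4),q.max(0).round(4))
R=Ro.from_euler('z',-YAW).as_matrix()[:2,:2]
print('seat expected',AX+np.r_[.086*np.cos(YAW),.086*np.sin(YAW)])
print(Ro.from_quat(ctrl.current_orientation()).as_matrix().round(2).tolist(), ctrl.current_joint_pos())
for f in(0,1):
    for a in((85,60,40,.25),(85,60,35,.122),(0,60,20,.122),(-3,60,20,.122),(0,55,0,.1)):
        p,q=pose(a[0],a[1]/1e3,a[2]/1e3,a[3],f); j=ctrl.solve_ik(p,q); print(f,a,None if j is None else np.round(j,2))
E
```

```text
top 66 [0.6456 0.1061 0.1045] [0.6357 0.0907 0.0852] [0.6545 0.1209 0.1205]
side 82 [0.6478 0.1073 0.1016] [0.6417 0.0917 0.0859] [0.6567 0.1283 0.1196]
seat expected [0.64895272 0.10664865]
[[0.94, -0.35, -0.0], [-0.35, -0.94, -0.0], [0.0, 0.0, -1.0]] [ 1.50158049e+00  2.55685272e-01  1.07122063e-01 -4.48546059e-04
 -1.42393562e+00 -2.84604857e-01]
0 (85, 60, 40, 0.25) [ 0.6   0.27  0.17  0.   -1.48 -0.72]
0 (85, 60, 35, 0.122) [ 0.59  0.34 -0.06  0.   -1.17 -0.71]
0 (0, 60, 20, 0.122) [ 0.45  0.47  0.15  0.   -1.25 -2.05]
0 (-3, 60, 20, 0.122) [ 0.44  0.47  0.15  0.   -1.25 -2.1 ]
0 (0, 55, 0, 0.1) [ 0.42  0.47  0.09  0.   -1.19 -2.03]
1 (85, 60, 40, 0.25) [ 0.6   0.27  0.17  0.   -1.48  2.42]
1 (85, 60, 35, 0.122) [ 0.59  0.34 -0.06  0.   -1.17  2.43]
1 (0, 60, 20, 0.122) [ 0.45  0.47  0.15  0.   -1.25  1.09]
1 (-3, 60, 20, 0.122) [ 0.44  0.47  0.15  0.   -1.25  1.04]
1 (0, 55, 0, 0.1) [ 0.42  0.47  0.09  0.   -1.19  1.12]
```

Run:
```python
from h import *
ctrl.clamp(20)
p,q=pose(84,.06,.045,.22); ctrl.reach(p,q); print(ctrl.current_clock())
p,q=pose(84,.06,.045,.122); ctrl.movel(p,.12); print(ctrl.current_clock(),ctrl.current_force().round(1))
p,q=pose(82,.06,.020,.122); ctrl.movel(p,.08,q); print(ctrl.current_clock(),ctrl.current_force().round(1))
for th in range(72,11,-10):
    p,q=pose(th,.06,.020,.122); ctrl.movel(p,.08,q); print(th,ctrl.current_clock(),ctrl.current_force().round(1))
a=shot('top'); b=shot('wrist')
w=[d['image'][...,::-1] for d in(a,b)]
cv2.imwrite('pics/c2.png',np.hstack([cv2.resize(w[0][120:270,150:350],(400,300)),cv2.resize(w[1],(400,300))]))
print(ctrl.current_position(),ctrl.current_gripper_width())
```

```text
2.6167
3.5833 [-0.4 -0.5 -0.4]
4.075 [ 0.6  0.4 -0. ]
72 4.4 [-0.4 -0.2 -0.7]
62 4.725 [-0.6  1.  -0.4]
52 5.05 [-0.3 -0.1  0.4]
42 5.375 [ 0.7 -0.2  0.1]
32 5.7 [-0.5 -0.9 -0.2]
22 6.025 [0.  0.2 0. ]
12 6.35 [-0.2 -0.1  0.6]
[0.61829244 0.14005622 0.12206534] -0.0001202160321854041
```

View pics/c2.png

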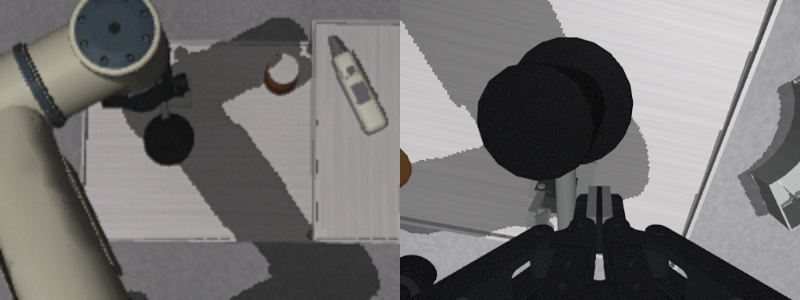

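The wrist view (right half) shows the knob at (540,120), the arm running down at column 567 with the clip behind it, and the shut fingers at (600,205) just beside the arm. I'll measure the arm angle from the wrist depth, then go on in small steps.

```bash
cat >> h.py <<'E'
def arm(d):
    "rack angle of arm (deg), knob-top centre & height, from wrist view; rack-frame coordinates in mm"
    P=cloud(d); X=(P[...,0]-AX[0])*np.cos(YAW)+(P[...,1]-AX[1])*np.sin(YAW); Y=-(P[...,0]-AX[0])*np.sin(YAW)+(P[...,1]-AX[1])*np.cos(YAW); Z=P[...,2]
    im=d['image'].astype(int).max(-1); r=np.hypot(X,Y)
    k=(r<.04)&(Z>.13)&(Z<.2)&(im<60); zt=np.percentile(Z[k],90); kt=k&(abs(Z-zt)<.006)
    c=cv2.minEnclosingCircle((np.c_[X[kt],Y[kt]]*1000).astype(np.float32))
    m=(r>.028)&(r<.075)&(abs(Y)<.04)&(X>0)&(Z>.093)&(Z<.145)&(im>60)
    m=cv2.morphologyEx(m.astype(np.uint8),cv2.MORPH_OPEN,np.ones((3,3)))>0
    if m.sum()<20: return c,np.median(Z[kt]),m.sum()
    y=np.array([X[m],Y[m],Z[m]]).T*1000
    v=cv2.fitLine(y[:,:2].astype(np.float32),cv2.DIST_HUBER,0,.01,.01).ravel()
    return np.round(c[0],1),round(c[1],1),'ztop',np.median(Z[kt]).round(4),'n',m.sum(),'mean',y.mean(0).round(1),'zmax',np.percentile(y[:,2],90).round(1),'line deg',np.degrees(np.arctan(v[1]/v[0])).round(1),'polar',np.degrees(np.arctan2(y[:,1].mean(),y[:,0].mean())).round(1)
E
python3 - <<'E'
from h import *
print(arm(dict(np.load('pics/wrist.npz'))))
for th in (9,7,5,3.5):
    p,q=pose(th,.06,.020,.122); ctrl.movel(p,.03,q); ctrl.hold(.15); f=ctrl.current_force().round(1); print(th,ctrl.current_clock(),f,*arm(shot('wrist')))
w=np.load('pics/wrist.npz')['image'][...,::-1]; cv2.imwrite('pics/c3.png',w)
E
```

```text
(array([-1.7, -2.9]), 21.9, 'ztop', np.float64(0.1776), 'n', np.int64(2050), 'mean', array([ 48. ,  16.1, 135.9]), 'zmax', np.float64(138.0), 'line deg', np.float32(-1.7), 'polar', np.float64(18.5))
9 6.8583 [-0.3 -0.  -0.3] [-1.5 -3. ] 21.9 ztop 0.1775 n 1964 mean [ 48.1  14.  135.6] zmax 137.7 line deg -4.6 polar 16.2
7 7.3083 [ 0.1  0.9 -0.1] [-1.5 -3.2] 22.0 ztop 0.1774 n 1937 mean [ 48.8  12.3 135.3] zmax 137.5 line deg -7.1 polar 14.1
5 7.7583 [0.2 0.1 0.5] [-1.  -2.9] 22.0 ztop 0.1772 n 1885 mean [ 49.4  10.5 134.8] zmax 137.2 line deg -9.7 polar 12.0
3.5 8.2083 [-0.9 -0.   0.1] [-3.1  2.4] 21.8 ztop 0.1507 n 1906 mean [ 50.2   9.2 116.1] zmax 137.6 line deg -6.5 polar 10.3
```

View pics/c3.png

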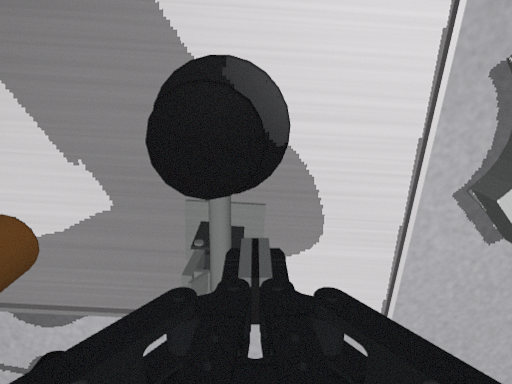

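It has dropped: the knob top went from 0.1775 to 0.1507, and the arm at column 220 now points at the clip (215,240). I'll back off sideways, rise, and look at the arm over the clip.

Run:
```python
from h import *
p,q=pose(3.5,.06,.032,.122); ctrl.movel(p,.06)
p,q=pose(0,.04,.06,.19); ctrl.movel(p,.12,q)
d=shot('wrist'); print(ctrl.current_clock(),*arm(d))
a=shot('side'); 
cv2.imwrite('pics/c4.png',np.hstack([cv2.resize(d['image'][...,::-1],(400,300)),cv2.resize(a['image'][130:220,210:330,::-1],(400,300))]))
for cam in (d,a):
    P=cloud(cam)-[*AX,0]; X=P[...,0]*np.cos(YAW)+P[...,1]*np.sin(YAW);Y=-P[...,0]*np.sin(YAW)+P[...,1]*np.cos(YAW);Z=P[...,2]
    for lo in (30,45,60,80,100,115):
        m=(X>lo/1e3)&(X<lo/1e3+.012)&(abs(Y)<.02)&(Z>.095)&(Z<.135)
        if m.sum()>3: print(lo,m.sum(),'y',(Y[m].mean()*1e3).round(1),'z90',(np.percentile(Z[m],85)*1e3).round(1))
```

```text
9.425 [-3.2  3. ] 21.6 ztop 0.1507 n 916 mean [ 50.8   5.7 109.6] zmax 111.6 line deg 1.8 polar 6.4
30 250 y 5.0 z90 110.5
45 241 y 5.5 z90 111.1
60 227 y 6.2 z90 111.8
80 640 y 2.2 z90 115.0
100 189 y 8.2 z90 113.3
115 34 y 13.9 z90 110.3
30 16 y 1.4 z90 112.0
45 14 y 3.2 z90 112.6
60 13 y 3.5 z90 111.8
80 46 y -3.1 z90 114.4
100 14 y 5.4 z90 113.4
115 20 y 5.4 z90 119.4
```

View pics/c4.png

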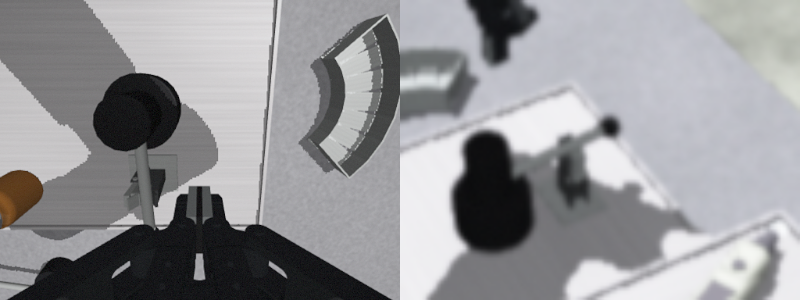

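The arm's top is at 113 mm over the clip, below the 120 mm clip tops, so it is in the slot mouth and resting on the jaw nose. The D has engaged. I'll press at bar_mid with the shut fingertips, in small steps with force feedback.

Run:
```python
from h import *
p,q=pose(0,.057,.003,.15); ctrl.movel(p,.12,q)
p[2]=.116; ctrl.movel(p,.08); ctrl.hold(.1)
f0=ctrl.current_force()[2]; print(ctrl.current_clock(),f0)
z=.116
while z>.0955:
    z-=.0015; p[2]=z; ctrl.movel(p,.02); ctrl.hold(.1)
    f=ctrl.current_force(); print(round(z,4),ctrl.current_position()[2].round(4),f.round(1))
    if f[2]>45 or abs(f[0])>25 or abs(f[1])>25: break
print(ctrl.current_clock(),*arm(shot('wrist')))
```

```text
10.9 0.05071531424940316
0.1145 0.1146 [ 0.2  0.7 -0.3]
0.113 0.113 [ 0.4 -0.6  0.1]
0.1115 0.1117 [0.4 0.3 0.8]
0.11 0.1109 [-1.6  0.1  5.3]
0.1085 0.1099 [-1.7 -2.7  7.1]
0.107 0.1063 [ 0.8 -0.6 -0.6]
0.1055 0.1053 [ 0.2 -0.3  0. ]
0.104 0.104 [-0.1  0.2  0.6]
0.1025 0.1025 [0.2 0.  0.1]
0.101 0.102 [-2.4 -0.3  5.1]
0.0995 0.1019 [-5.  -0.  11.2]
0.098 0.1017 [-8.4  0.4 17.8]
0.0965 0.1017 [-11.4   0.7  24.4]
0.095 0.1016 [-14.3   1.1  30.8]
15.8 [37.5  0.3] 13.5 ztop 0.1786 n 1274 mean [ 44.8   3.2 119.5] zmax 137.2 line deg 89.7 polar 4.1
```

It snapped past the jaw at 0.108 (about 7 N) and met a firm stop at 0.102, which is the home height of the arm's top. I'll retreat and check.

Run:
```python
from h import *
p,q=pose(0,.057,.003,.19); ctrl.movel(p,.12)
p,q=pose(0,.02,.07,.23); ctrl.movel(p,.15)
d=shot('wrist'); print(ctrl.current_clock(),*arm(d)); 
p,q=pose(30,-.02,.22,.28); ctrl.reach(p,q)
t=shot('top');a=shot('side'); print(ctrl.current_clock(),*arm(t))
cv2.imwrite('pics/c5.png',np.hstack([cv2.resize(d['image'][100:290,80:330,::-1],(400,300)),cv2.resize(a['image'][130:220,210:330,::-1],(400,300))]))
cv2.imwrite('pics/c6.png',cv2.resize(t['image'][100:260,150:400,::-1],(800,512)))
for cam in (d,t,a):
    P=cloud(cam)-[*AX,0]; X=P[...,0]*np.cos(YAW)+P[...,1]*np.sin(YAW);Y=-P[...,0]*np.sin(YAW)+P[...,1]*np.cos(YAW);Z=P[...,2]
    for lo in (42,54,66,96,106,123):
        m=(X>lo/1e3)&(X<lo/1e3+.012)&(abs(Y)<.02)&(Z>.09)&(Z<.135)
        if m.sum()>3: print(lo,m.sum(),'y',(Y[m].mean()*1e3).round(1),'z50,85',(np.percentile(Z[m],[50,85])*1e3).round(1))
    m=(np.hypot(X,Y)<.018)&(Z>.12); print('knob',m.sum(),np.nanmedian(Z[m]).round(4),(X[m].mean()*1e3).round(1),(Y[m].mean()*1e3).round(1))
```

```text
17.5667 [-0.9  2.4] 21.6 ztop 0.1436 n 549 mean [ 52.9   3.8 100.4] zmax 102.0 line deg -1.2 polar 4.1
18.45 [-1.2 -0.8] 21.5 ztop 0.146 n 59 mean [ 52.    0.6 102. ] zmax 105.9 line deg -1.8 polar 0.6
42 155 y 3.7 z50,85 [100.8 101.9]
54 150 y 3.8 z50,85 [100.9 101.7]
66 187 y 5.3 z50,85 [100.6 102. ]
96 131 y 4.2 z50,85 [100.6 102. ]
106 128 y 4.3 z50,85 [100.6 101.8]
123 117 y 7.3 z50,85 [101.9 104.5]
knob 2157 0.1439 0.8 2.6
42 17 y 0.3 z50,85 [101.6 104.3]
54 16 y 0.9 z50,85 [101.3 104.4]
66 22 y 0.3 z50,85 [102.2 109.7]
96 14 y 1.4 z50,85 [102.  104.2]
106 16 y 1.7 z50,85 [101.4 103.8]
123 25 y 0.5 z50,85 [105. 108.]
knob 118 0.1454 -0.0 0.0
42 14 y 0.4 z50,85 [100.1 103. ]
54 15 y 1.1 z50,85 [100.4 102.3]
66 14 y 0.6 z50,85 [101.3 103.2]
96 11 y 2.6 z50,85 [101.4 103.1]
106 14 y 1.8 z50,85 [101.  103.2]
123 28 y -0.0 z50,85 [103.1 108.1]
knob 93 0.144 -1.1 -2.9
```

View pics/c5.png

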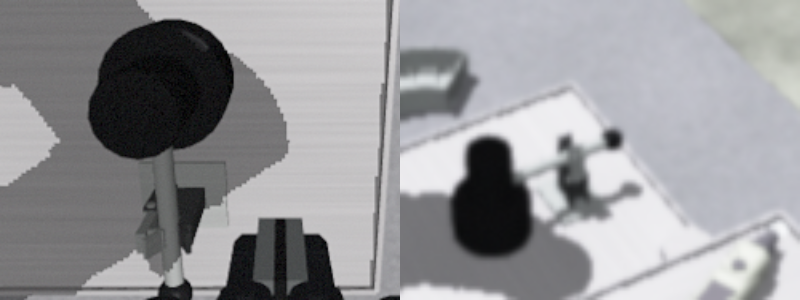

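View pics/c6.png

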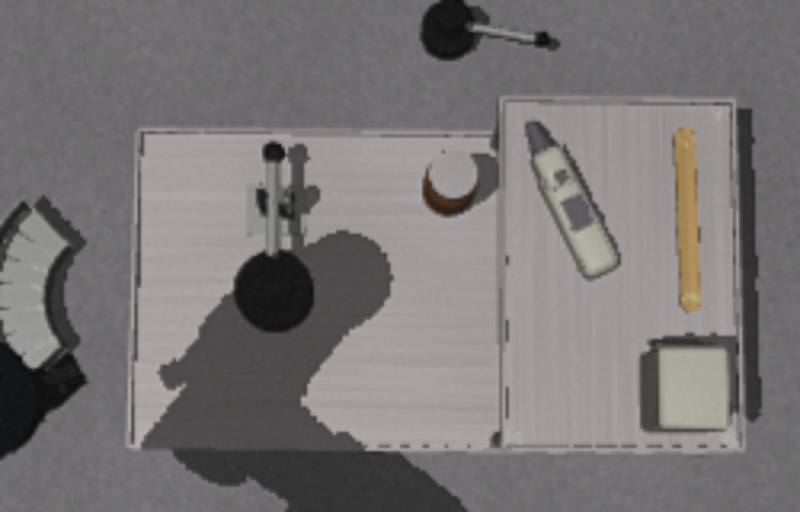

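Every check agrees: knob top at 144 mm, arm level with its top at about 102 mm along its whole length, and the arm lying through the clip at (272,200). The bystanders haven't moved and the robot is clear.

```bash
python3 -c "
from h import *
print(ctrl.current_force().round(1),ctrl.current_clock()); ctrl.finish_job()"
```

```text
[0.5 0.4 1.1] 18.45
the job is handed in; nothing more can be done
```

The lever is fully home in the fork clip, and I handed the job in at 18.5 s on the robot's clock.

**What I did:** I swung the arm from about +82° towards the clip with the shut fingertips until the knob dropped onto the D. I then pressed at bar_mid. The arm snapped past the jaw at about 7 N and met a firm stop at 0.102 m, where I pressed to about 31 N vertically.

**Last checks:**
- **Height:** the knob top is at 144–146 mm in all three cameras, against 144 mm when home. The arm is level, with its top at about 101–102 mm along its length, which puts the centre line at 96 mm.
- **Angle:** the arm lies 0–3 mm off the rack's x axis in the top and side views. The wrist view read 4–7 mm to the +y side, but its knob centre was offset about 2.5 mm the same way, so I put most of that down to calibration.
- **Jaw:** I judged it closed from the snap, the force falling away afterwards and the seated height. I did not measure its angle.
- **Bystanders:** the jar, dish, thermometer and spatula look unmoved in the top view, which shows only part of the dish. The robot was clear of everything when I handed in.

One reading disagreed with the description: with the arm resting on the jaw, the knob had dropped about 27 mm instead of the stated 10–20 mm.

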